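# Set the puzzle-lesson timer and start it

### The arm

A 6-joint arm with a two-finger parallel gripper is mounted at the origin on the work surface. World frame = base frame: x ahead of the robot, y to its left, z up, the work surface at z = 0. Lengths are in m, angles in rad, forces in N, time in s.
With the tool pointing down it reaches from about 0.25 to 0.725 m from the base axis. Payload 4 kg.
Tool frame: the origin (TCP) lies midway between the tips of the shut fingers; the grasp point (between the pads) lies 19 mm behind it; z points along the fingers, y is the line along which they close (so a half turn about z gives the same grasp; the last joint's range is limited). The gripper opens to 85 mm and grips with 20 to 120 N. Pads are 22 mm wide; open, the fingers measure 114 mm over their backs; the gripper's body (76 mm by 85 mm) begins 54 mm behind the grasp point. The pads swing forward as they close: fully open they stand 13 mm farther back than shut.
Start: joints at [0, 0.241, 0.005, 1.335, 0, 1.571], TCP at [0.5, -0, 0.231] pointing down, gripper open.
Joint ranges: [-2.72, 2.72], [-1.05, 1.87], [-1.09, 1.28], [-1.99, 2.15], [-1.42, 1.44], [-3.14, 3.14]. Speed limits (rad/s): [2.79, 2.79, 3.14, 3.14, 3.14, 3.14].

### API

Orientations are given as a unit quaternion [w, x, y, z].
In Python, from rig import manip, snapshot, ticket gives the robot as it stands.
- The arm moves only by the tool jog_arm, never from a script. Its argument "series" is a list of rows, each a list of 2 entries, a list of its own where there are three numbers: the shift along the tool's x, y, z in m, then the turn, a rotation vector about the tool's x, y, z in rad. In form: [[[dx, dy, dz], [rx, ry, rz]], ...]. A call has 1 to 12 rows; each row shifts and turns the commanded pose from where the row before left it, along the tool's axes as they then stand; what a row does not reach is not made up. A row lasts 1/10 s, in which the tool goes at most 50 mm and 8.59 degrees, less where a joint would pass 70% of its speed; a pose out of reach is approached as far as the arm can. A call with a gripper value outside its range is refused whole. "jaw" is the opening, from -1 (shut) to 1 (fully open), so that 0 is half open, set as the call begins (left out, the last holds). The fingers move at their own pace and stop on an object; "grip_force" is the grip in N (left out, the last holds). Time passes only in rows, so rows that do not move let the fingers close. It gives the time, the measured TCP pose, the force, the opening and the grip force at its end, in the units of the state.
- manip.sense(): the state, without advancing time (a new reading comes with each control period).
- snapshot(name): name is "scene" or "side" or "wrist"; returns a dict with "color" (400x640x3 uint8, red, green, blue), "range_z" (400x640 float32, m along the optical axis (not along the pixel's ray), 0 where there is no reading), "fx", "fy", "cx", "cy" (pixels), "distortion" ([k1, k2, p1, p2, k3] as OpenCV has them; the pictures are not rectified), "xyz" and "orientation" of the camera in the world. Camera axes: x right, y down, z forward; pixel columns grow to the right and rows downward; lengths in m; the calibration is good to about 2 mm. A picture is of the moment at which its call begins.
- ticket.job_done(): hands the job in; it is judged then, once.
The state is a dict: "clock": time; "joint_pos": joint angles; "qvel": joint speeds; "tau": joint torques, N m; "position": TCP position; "tcp_rot": TCP orientation; "contact_force": force on the tool from outside, world axes, zero at the start; "moment": the same for the moment, N m; "width": opening from 0.0 (shut) to 1.0 (fully open); "gripper_force": force on a finger pad.
Only numpy, scipy, OpenCV 4.12 (cv2) and the standard library are available. Lean on these libraries where they do the work, as an engineer would, in place of code of your own. Each camera call takes 0.05 s, during which the arm holds its last target. There are 200 camera calls.

### The job

Set the lesson timer for the next puzzle round: with a fingertip, push the raised fin on the dial round until the dial's white index mark lines up with the one long, thick line of the scale, and only then press the start button right down and let it spring back. Only push and press: do not pinch the fin between the fingers and do not grip or lift anything. Leave the puzzle pieces, tray, card case and eraser where they are.

Things in the scene. Friction and masses are not known exactly. Their poses are not given: they have to be found in the camera images.
- timer: light grey lesson timer lying on its back, fixed to the table: flat housing 160 (x) x 235 (y) x 30 mm high; origin under the middle of the housing. The dial's axis is at its (0, +35 mm), the start button at its (0, -87 mm); z up
- scale_plate: white round scale plate, 152 mm across, top 33 mm above the table, fixed on the housing, centred on the dial's axis; 23 short thin black lines (8 x 1.6 mm) and one long thick one (21 x 4 mm), all 15 degrees apart, run outwards around the dial. Origin on the dial's axis at the plate's underside; the long line lies along its +x
- dial_center (a point): point on the dial's vertical axis at the height of the dial's flat top, 37 mm above the table
- target_line (a point): inner end of the long thick scale line: 50 mm from the dial's axis, given at the height of the dial's top. The place where the index mark must come
- index_mark (a point): outer end of the white index mark on the dark dial, at its rim, 50 mm from the axis, at the height of the dial's top; turns with the dial
- dial (a joint): angle of the dial, rad, growing counterclockwise seen from above; at 0 the index mark points along the timer's +x. It turns endlessly both ways, has no stops or detents, stays where it is left and needs about 0.06 N m (about 2 N on the fin). The dial is a dark disc 100 mm across, 4 mm thick; a low hub 18 mm across stands 3 mm above it
- fin_left: counterclockwise half of the dark raised fin that stands on the dial: the fin is 32 mm long along the radius (12 to 44 mm from the axis), 12 mm thick in all, 22 mm high (37 to 59 mm above the table), and points at the index mark, with a thin white line along its top. This half is 6 mm thick; its outer flat face is pushed to turn the dial clockwise. Origin under its middle, 28 mm from the axis; x outwards
- fin_right: the clockwise half of the same fin, made the same; its outer flat face is pushed to turn the dial counterclockwise. Origin under its middle, 28 mm from the axis; x outwards
- start (a joint): how far the start button is pressed, m: 0 up, 0.006 fully down; a spring returns it; fully down takes 5 N
- start_top (a point): centre of the top of the round white start button (30 mm across) on the timer's housing; pressed straight down
- piece_t: cream plastic puzzle piece, T-shaped, 45 x 30 x 15 mm, loose on the table near the timer; origin under its middle
- piece_u: cream plastic puzzle piece, U-shaped, 45 x 30 x 15 mm, loose on the table near the timer; origin under its middle
- piece_l: cream plastic puzzle piece, L-shaped, 45 x 30 x 15 mm, loose on the table near the timer; origin under its middle
- piece_bar: cream plastic puzzle piece, straight bar 30 x 15 x 15 mm, lying loose on top of the timer's housing some 57 mm from the start button; origin under its middle
- tray: smoke-clear open puzzle tray, 165 x 75 x 28 mm, loose on the table beside the timer; origin under its middle
- card_case: closed clear card case, 90 x 62 x 27 mm, loose on the table beside the timer; origin under its middle
- eraser: whiteboard eraser, 45 x 100 x 28 mm, loose on the table beside the timer; origin under its middle

How it is judged:
On the way, in this order (a step that is already met when the one before it is completed fails the run):
1. the index mark is brought to the long scale line (within 4 mm at the rim) (horizontal distance between index_mark and target_line below 0.004 m), for 0.3 s.
2. the start button is pressed down (at least 4.5 of its 6 mm) (value of joint start above 0.0045 m and horizontal distance between index_mark and target_line below 0.004 m), for 0.05 s.
At the end, for the whole second after the job is handed in: The index mark stands within 4 mm of the long scale line (measured at the dial's rim), the dial is at rest, and the start button has sprung back up (less than 1.5 mm down) (horizontal distance between index_mark and target_line below 0.004 m and value of joint start below 0.0015 m and velocity of joint dial between -0.05 and 0.05 rad/s); the robot touches nothing.
It fails at once if the fin is pinched: both of its faces pressed by the fingers at once (over 1.5 N each) (contact force between the fingers and fin_left above 1.5 N and contact force between the fingers and fin_right above 1.5 N).
It fails at once if the start button is pressed while the index mark is over 6 mm off the long line (value of joint start above 0.0045 m and horizontal distance between index_mark and target_line above 0.006 m).
It fails at once if a puzzle piece, the tray, the card case or the eraser is lifted or moved more than 15 mm (distance of any of piece_t, piece_u, piece_l, piece_bar, tray, card_case, eraser from where it was at the start of the episode above 0.015 m).
It also fails if it takes over 58 s, if anything falls off the work surface, if the arm or the gripper's body presses on something with over 40 N, if the wrist force passes 120 N, or if a joint passes its speed limit or range.

## Working session

There is one attempt and no reset: what is moved stays moved. The work goes in short steps, Python scripts to look and compute and a tool call to move; the robot and the scene stay as the last step left them, time stands still between calls to the robot, and variables do not carry over. Pictures are saved under pics/ and viewed, at most 10 in all, crops included, and the job is handed in when it is done.

Besides the shell and the picture viewer there is one more tool, called after "Request:" as name(argument=value, ...), one argument or row to a line, values as JSON. jog_arm: Moves the arm, as the interface text tells. Its arguments: {"type":"object","properties":{"series":{"type":"array","items":{"type":"array"}},"jaw":{"type":"number"},"grip_force":{"type":"number"}},"required":["series"]}

```bash
mkdir -p pics
cat > h.py <<'E'
import numpy as np,cv2
from scipy.spatial.transform import Rotation as R
from rig import manip,snapshot,ticket
def rot(q): return R.from_quat([q[1],q[2],q[3],q[0]]).as_matrix()
def ray(s,uv,z):
    K=np.array([[s['fx'],0,s['cx']],[0,s['fy'],s['cy']],[0,0,1]])
    p=cv2.undistortPoints(np.array(uv,float).reshape(-1,1,2),K,np.array(s['distortion'],float)).reshape(-1,2)
    d=np.c_[p,np.ones(len(p))]@rot(s['orientation']).T
    o=np.array(s['xyz']); return o+d*((z-o[2])/d[:,2])[:,None]
def save(s,n): cv2.imwrite('pics/'+n,s['color'][...,::-1])
E
python3 - <<'E'
from h import *
for n in['scene','side','wrist']:
    s=snapshot(n);save(s,n+'1.png');print(n,s['xyz'],rot(s['orientation']).round(2).tolist())
print(manip.sense())
E
```

```text
scene [1.05953555 0.03032284 0.69187021] [[0.07, 0.77, -0.64], [1.0, -0.05, 0.05], [0.01, -0.64, -0.77]]
side [-0.06366649 -0.53330929  0.69968459] [[0.7, -0.4, 0.59], [-0.72, -0.4, 0.57], [0.01, -0.82, -0.57]]
wrist [0.50028863 0.0699545  0.37311124] [[1.0, 0.0, -0.0], [0.0, -0.96, -0.28], [-0.0, 0.28, -0.96]]
{'clock': 0.15, 'joint_pos': array([5.55566725e-06, 2.41270372e-01, 4.05289281e-03, 1.33518463e+00,
       9.37136103e-06, 1.57083080e+00]), 'qvel': array([ 0.00054757, -0.00384893,  0.0023021 , -0.00033548,  0.00146076,
       -0.00127276]), 'tau': array([-1.62746033e-03, -3.72633219e+01,  2.52638429e+01,  1.23480460e-02,
       -1.30651040e-05,  1.49362950e-05]), 'position': array([4.99536061e-01, 5.61946421e-06, 2.30609575e-01]), 'tcp_rot': array([-5.71032154e-04,  7.07116779e-01,  7.07096328e-01, -5.64428327e-04]), 'contact_force': array([0.06804725, 0.05138256, 0.36171411]), 'moment': array([ 0.02910833,  0.02524167, -0.00130678]), 'gripper_force': 0.0, 'width': 0.9959003271363118}
```

View pics/scene1.png

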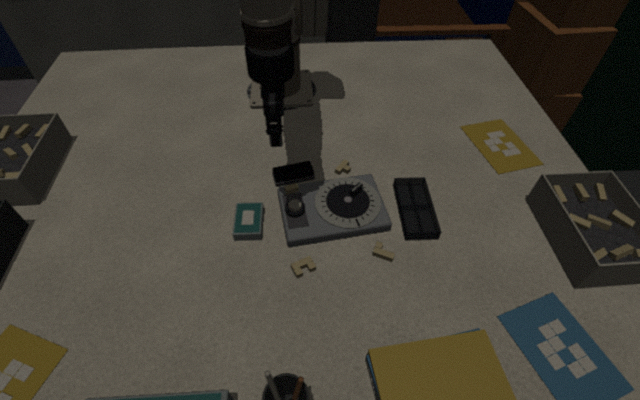

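View pics/wrist1.png

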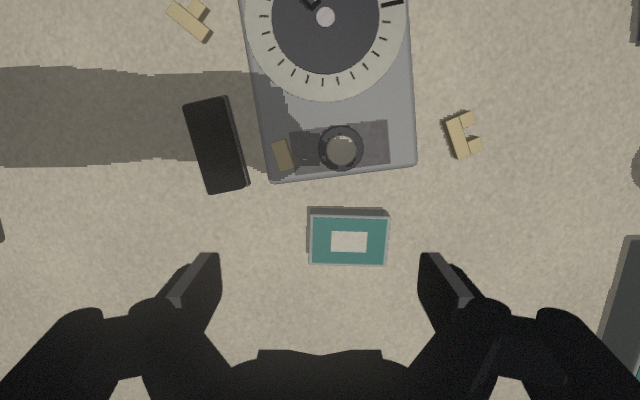

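The wrist view shows the button at (341,148), hub at (326,17), and long line near (390,3). The dial is partly cut off, so I'll shift the camera towards +y and shut the gripper.

Request:
jog_arm(
  series=[
    [[0.03,0,-0.01],[0,0,0]],
    [[0.03,0,-0.01],[0,0,0]],
    [[0.03,0,-0.01],[0,0,0]],
    [[0,0,0],[0,0,0]],
    [[0,0,0],[0,0,0]],
  ],
  jaw=-1,
)

```text
clock: 0.65
position: [0.4998, 0.0903, 0.261]
tcp_rot: [0.0, 0.707, 0.708, -0.0]
contact_force: [-0.0, 0.4, -1.2]
width: 0.145
gripper_force: 0.0
```

Run:
```python
from h import *
s=snapshot('wrist');save(s,'wrist2.png');np.savez('w2.npz',**s)
print(manip.sense()['position'],s['xyz'],manip.sense()['width'])
```

```text
[0.49964829 0.08971168 0.26074666] [0.50036594 0.16039133 0.40361405] 0.05402007646468488
```

View pics/wrist2.png

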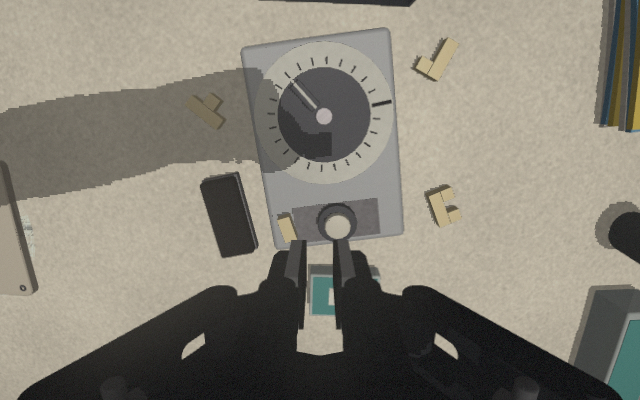

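The whole timer is visible: hub (324,116), long line (372–391,102), fin/index towards (291,82), button (337,227).

```bash
cat > m.py <<'E'
from h import *
def measure(s,c0,show=None):
    g=cv2.cvtColor(s['color'],cv2.COLOR_RGB2GRAY)
    # rectify dial plane: 0.5 mm/pixel, sampled by casting plane points into camera
    K=np.array([[s['fx'],0,s['cx']],[0,s['fy'],s['cy']],[0,0,1]]);Rm=rot(s['orientation'])
    n=400;res=.0005;a=(np.arange(n)-n/2)*res
    out={}
    for z in(.033,.037,.040,.059):
        X,Y=np.meshgrid(c0[0]+a,c0[1]-a)
        P=np.stack([X,Y,np.full_like(X,z)],-1).reshape(-1,3)-s['xyz']
        uv=cv2.projectPoints(P@Rm,np.zeros(3),np.zeros(3),K,np.array(s['distortion'],float))[0].reshape(n,n,2).astype(np.float32)
        out[z]=cv2.remap(s['color'],uv[...,0],uv[...,1],cv2.INTER_CUBIC)
    return out
E
python3 - <<'E'
from m import *
s=dict(np.load('w2.npz'))
hub=ray(s,[[324,116]],.040)[0];btn=ray(s,[[337,227]],.036)[0];print('hub',hub,'btn',btn)
L=ray(s,[[372,104],[391,101.5]],.033);print(L, np.degrees(np.arctan2(*(L-hub)[:,1::-1].T)))
for z,uv in((.037,[[291,82]]),(.059,[[293,83],[317,109]])):
    p=ray(s,uv,z);print(z,p,np.linalg.norm((p-hub)[:,:2],axis=1),np.degrees(np.arctan2(*(p-hub)[:,1::-1].T)))
o=measure(s,hub)
cv2.imwrite('pics/r1.png',np.hstack([o[.037],o[.059]])[...,::-1])
E
```

```text
hub [0.50477992 0.14676516 0.04      ] btn [0.52075515 0.01991807 0.036     ]
[[0.55626293 0.15931496 0.033     ]
 [0.57657756 0.16207726 0.033     ]] [13.69957207 12.03896764]
0.037 [[0.47019672 0.18141656 0.037     ]] [0.04895628] [134.94355992]
0.059 [[0.47395551 0.17920946 0.059     ]
 [0.49752037 0.15431118 0.059     ]] [0.0447524  0.01047108] [133.53335788 133.89156066]
```

View pics/r1.png

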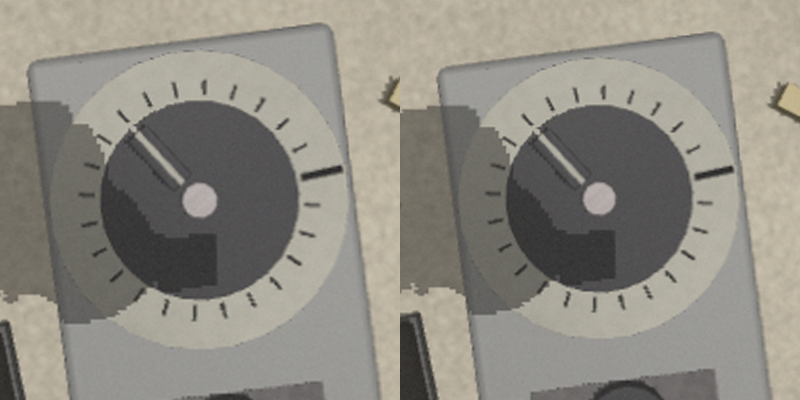

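```bash
cat >> m.py <<'E'
def fit(s,c0):
    o=measure(s,c0);res=.0005;a=(np.arange(400)-200)*res
    X,Y=np.meshgrid(c0[0]+a,c0[1]-a);r={}
    # hub: bright disc near centre at z=.040
    g=cv2.cvtColor(o[.040],cv2.COLOR_RGB2GRAY).astype(float)
    m=(np.hypot(X-c0[0],Y-c0[1])<.014)&(g>125); r['hub']=np.array([X[m].mean(),Y[m].mean()]);r['hubd']=2*np.sqrt(m.sum()*res**2/np.pi)
    c=r['hub']
    g=cv2.cvtColor(o[.033],cv2.COLOR_RGB2GRAY); rad=np.hypot(X-c[0],Y-c[1])
    m=((rad>.053)&(rad<.073)&(g<80)).astype(np.uint8)
    n,l,st,_=cv2.connectedComponentsWithStats(m)
    k=1+np.argmax(st[1:,4]); b=l==k; p=np.c_[X[b],Y[b]]-c
    r['line']=np.degrees(np.arctan2(*p.mean(0)[::-1])),st[k,4]*.25,np.hypot(*p.mean(0))
    return r
E
python3 - <<'E'
from m import *
s=dict(np.load('w2.npz'))
print(fit(s,np.array([.5048,.1468])))
Rm=rot(s['orientation'])
for u,v in((337,227),(337,222),(355,225),(320,228),(337,205),(360,215),(355,190),(285,228),(300,92),(60,300)):
    zz=float(np.median(s['range_z'][v-1:v+2,u-1:u+2]));d=ray(s,[[u,v]],0)[0]-s['xyz'];d/=d@Rm[:,2];print(u,v,(s['xyz']+d*zz).round(4))
E
```

```text
{'hub': array([0.50429411, 0.14711103]), 'hubd': np.float64(0.017242431200258868), 'line': (np.float64(12.233379990455058), np.float64(57.5), np.float64(0.06324862134050878))}
337 227 [0.5198 0.0262 0.0524]
337 222 [0.5198 0.0319 0.0517]
355 225 [0.5411 0.0248 0.0422]
320 228 [0.5008 0.0211 0.0424]
337 205 [0.5201 0.0482 0.0402]
360 215 [0.548  0.0328 0.0301]
355 190 [0.5411 0.0632 0.03  ]
285 228 [0.4607 0.0221 0.0452]
300 92 [0.4808 0.1707 0.0594]
60 300 [ 0.1246 -0.1094  0.0002]
```

Request:
jog_arm(
  series=[
    [[0,0,0],[0,0,-0.14]],
    [[0,0,0],[0,0,0]],
  ],
)

```text
clock: 0.9
position: [0.4996, 0.0889, 0.2607]
tcp_rot: [-0.0, 0.657, 0.754, -0.001]
contact_force: [0.4, -0.6, 0.2]
width: -0.001
gripper_force: 0.0
```

Run:
```python
from h import *
print(manip.sense()['joint_pos'])
```

```text
[ 1.76193450e-01  2.46265340e-01  8.85761833e-02  1.41452946e+00
 -2.72114403e-04  1.60871255e+00]
```

Request:
jog_arm(
  series=[
    [[0.0325,-0.014,0],[0,0,0]],
    [[0.0325,-0.014,0],[0,0,0]],
    [[0,0,0],[0,0,-0.146]],
    [[0,0,0],[0,0,-0.146]],
    [[0,0,0],[0,0,-0.146]],
    [[0,0,0],[0,0,-0.146]],
    [[0,0,0],[0,0,-0.146]],
    [[0,0,0],[0,0,-0.146]],
    [[0,0,0],[0,0,-0.146]],
    [[0,0,0],[0,0,-0.146]],
    [[0,0,0],[0,0,-0.146]],
    [[0,0,0],[0,0,-0.146]],
  ],
)

```text
clock: 2.1
position: [0.4631, 0.1494, 0.2609]
tcp_rot: [-0.0, -0.015, 1.0, -0.0]
contact_force: [-0.3, -0.0, -0.6]
width: 0.002
gripper_force: 0.0
```

Request:
jog_arm(
  series=[
    [[0,0,0.03],[0,0,-0.146]],
    [[0,0,0.03],[0,0,-0.146]],
    [[0,0,0.03],[0,0,-0.146]],
    [[0,0,0.03],[0,0,-0.146]],
    [[0,0,0.03],[0,0,-0.146]],
    [[0,0,0],[0,0,0]],
    [[0,0,0],[0,0,0]],
  ],
)

```text
clock: 2.8
position: [0.463, 0.1497, 0.1113]
tcp_rot: [-0.001, -0.368, 0.93, -0.0]
contact_force: [1.0, 0.3, 0.8]
width: 0.001
gripper_force: 0.0
```

```bash
cat > st.py <<'E'
from h import *
q=manip.sense();M=rot(q['tcp_rot']);print(q['clock'],q['position'].round(4),'psi',np.degrees(np.arctan2(M[1,0],M[0,0])).round(2),'z',M[:,2].round(3),q['contact_force'].round(2),'q6',q['joint_pos'][5].round(2))
E
python3 st.py
python3 - <<'E'
from h import *
save(snapshot('side'),'s2.png'); save(snapshot('scene'),'c2.png')
a=cv2.imread('pics/s2.png');b=cv2.imread('pics/c2.png')
cv2.imwrite('pics/sc2.png',np.hstack([cv2.resize(a[100:300,200:400],(400,400)),cv2.resize(b[120:260,260:400],(400,400))]))
E
```

```text
2.8 [0.463  0.1497 0.1113] psi -136.83 z [-0.001 -0.001 -1.   ] [1.04 0.33 0.82] q6 -0.44
```

View pics/sc2.png

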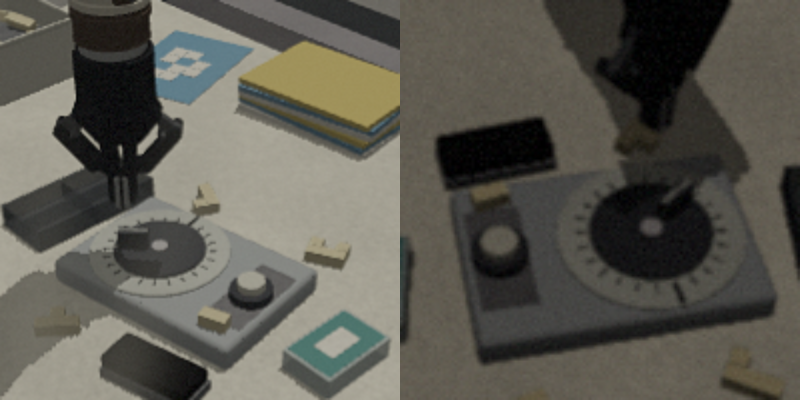

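The side/scene crops show the shut fingers beside the fin, on its counterclockwise side, clear of everything. Next I'll lower and approach.

Request:
jog_arm(
  series=[
    [[0,0,0.022],[0,0,0]],
    [[0,0,0.022],[0,0,0]],
    [[0,0,0.021],[0,0,0]],
    [[-0.003,0,0],[0,0,0]],
    [[-0.003,0,0],[0,0,0]],
    [[-0.003,0,0],[0,0,0]],
    [[-0.002,0,0],[0,0,0]],
    [[0,0,0],[0,0,0]],
  ],
)

```text
clock: 3.7
position: [0.4721, 0.1584, 0.0473]
tcp_rot: [0.001, -0.371, 0.929, -0.0]
contact_force: [-0.2, -1.1, 0.8]
width: 0.002
gripper_force: 0.1
```

```bash
python3 st.py
```

```text
3.7 [0.4721 0.1584 0.0473] psi -136.51 z [ 0.002  0.    -1.   ] [-0.21 -1.06  0.75] q6 -0.44
```

Request:
jog_arm(
  series=[
    [[-0.0031,0.0014,0],[0,0,0.1]],
    [[-0.0031,0.0014,0],[0,0,0.1]],
    [[-0.0031,0.0014,0],[0,0,0.1]],
    [[-0.0031,0.0014,0],[0,0,0.1]],
    [[-0.0031,0.0014,0],[0,0,0.1]],
    [[-0.0031,0.0014,0],[0,0,0.1]],
    [[-0.0031,0.0014,0],[0,0,0.1]],
    [[-0.0031,0.0014,0],[0,0,0.1]],
    [[-0.0031,0.0014,0],[0,0,0.1]],
    [[-0.0031,0.0014,0],[0,0,0.1]],
    [[0,0,0],[0,0,0]],
  ],
)

```text
clock: 4.8
position: [0.4956, 0.1805, 0.0466]
tcp_rot: [-0.0, 0.12, 0.993, 0.001]
contact_force: [-1.9, 1.9, 0.5]
width: 0.003
gripper_force: 0.7
```

```bash
python3 st.py;  python3 - <<'E'
from h import *
q=manip.sense();M=rot(q['tcp_rot']);print((q['position'][:2]-[.5043,.1471])@M[:2,:2])
a=snapshot('wrist')['color'];b=snapshot('scene')['color']
cv2.imwrite('pics/p3.png',np.hstack([cv2.resize(a,(480,300)),cv2.resize(b[140:245,260:400-28],(320,300))])[...,::-1])
E
```

```text
4.8 [0.4956 0.1805 0.0466] psi 166.23 z [ 0.     0.001 -1.   ] [-1.88  1.93  0.53] q6 0.59
[0.01642389 0.03031149]
```

View pics/p3.png

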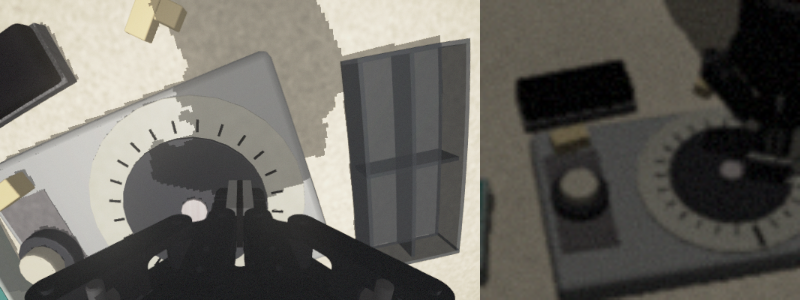

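The wrist view shows the finger against the fin (fin hidden behind the fingers), and force is about 2.7 N, so it is turning as planned. Continuing.

Request:
jog_arm(
  series=[
    [[-0.0031,0.0015,0],[0,0,0.1]],
    [[-0.0031,0.0015,0],[0,0,0.1]],
    [[-0.0031,0.0015,0],[0,0,0.1]],
    [[-0.0031,0.0015,0],[0,0,0.1]],
    [[-0.0031,0.0015,0],[0,0,0.1]],
    [[-0.0031,0.0015,0],[0,0,0.1]],
    [[-0.0031,0.0015,0],[0,0,0.1]],
    [[-0.0031,0.0015,0],[0,0,0.1]],
    [[-0.0031,0.0015,0],[0,0,0.1]],
    [[-0.0031,0.0015,0],[0,0,0.1]],
    [[0,0,0],[0,0,0]],
  ],
)

```text
clock: 6.0
position: [0.5276, 0.1722, 0.0464]
tcp_rot: [-0.0, 0.581, 0.814, 0.0]
contact_force: [-1.0, 2.0, 0.3]
width: 0.001
gripper_force: 0.8
```

```bash
python3 st.py;  python3 - <<'E'
from h import *
q=manip.sense();M=rot(q['tcp_rot']);print((q['position'][:2]-[.5043,.1471])@M[:2,:2])
E
```

```text
6.0 [0.5276 0.1722 0.0464] psi 108.98 z [ 0.     0.001 -1.   ] [-1.    2.05  0.27] q6 1.55
[0.01613647 0.03020752]
```

Request:
jog_arm(
  series=[
    [[0.003,0,0],[0,0,0]],
    [[0.007,0,0],[0,0,0]],
    [[0,0,-0.03],[0,0,0]],
    [[0,0,-0.05],[0,0,0]],
    [[-0.02,-0.02,-0.05],[0,0,0]],
    [[-0.02,-0.02,-0.04],[0,0,0]],
    [[-0.02,0,-0.04],[0,0,0]],
    [[0,0,0],[0,0,0]],
    [[0,0,0],[0,0,0]],
  ],
)

```text
clock: 6.9
position: [0.5082, 0.1151, 0.2511]
tcp_rot: [0.001, 0.581, 0.814, 0.001]
contact_force: [-0.5, -0.3, -0.6]
width: -0.003
gripper_force: 0.0
```

```bash
cat > look.py <<'E'
from m import *
import sys
s=snapshot('wrist');r=fit(s,np.array([.5043,.1471]));print(r)
o=measure(s,np.array([.5043,.1471]))
cv2.imwrite('pics/'+sys.argv[1],np.hstack([o[.037],cv2.resize(o[.059][150:250,200:300],(400,400))])[...,::-1])
# white line on fin top: bright thin pixels r 14..44mm at z=.059
a=(np.arange(400)-200)*.0005;X,Y=np.meshgrid(a,-a);g=cv2.cvtColor(o[.059],cv2.COLOR_RGB2GRAY)
rad=np.hypot(X,Y);th=np.degrees(np.arctan2(Y,X))
m=(rad>.016)&(rad<.043)&(abs(th-20)<40)
k=m&(g>g[m].min()+.6*(g[m].max()-g[m].min()));p=np.c_[X[k],Y[k]]
v=cv2.fitLine(p.astype(np.float32),cv2.DIST_HUBER,0,1e-4,1e-4).ravel();print(k.sum(),'dir',np.degrees(np.arctan2(v[1],v[0])),'mean ang',np.degrees(np.arctan2(*p.mean(0)[::-1])))
E
python3 st.py; python3 look.py l4.png
```

```text
6.9 [0.5082 0.1151 0.2511] psi 108.92 z [ 0.003  0.001 -1.   ] [-0.46 -0.34 -0.57] q6 1.46
{'hub': array([0.5075 , 0.13995]), 'hubd': np.float64(0.001784124116152771), 'line': (np.float64(148.25415177016933), np.float64(93.25), np.float64(0.053539834425509865))}
272 dir 17.861172 mean ang 16.85207565027002
```

View pics/l4.png

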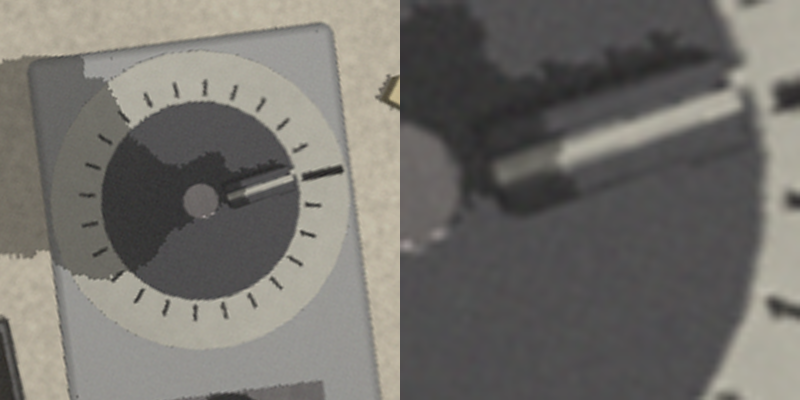

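The rectified view shows the fin at about 17.4° and the long line at 12.3°, so 5.2° remains. I'll go back the same way and push 0.09 rad more.

Request:
jog_arm(
  series=[
    [[0.02,0,0.04],[0,0,0]],
    [[0.02,0.02,0.04],[0,0,0]],
    [[0.02,0.02,0.05],[0,0,0]],
    [[0,0,0.04],[0,0,0]],
    [[0,0,0.02],[0,0,0]],
    [[0,0,0.02],[0,0,0]],
    [[-0.004,0,0],[0,0,0]],
    [[-0.003,0,0],[0,0,0]],
    [[-0.003,0,0],[0,0,0]],
    [[-0.0014,0.0007,0],[0,0,0.045]],
    [[-0.0014,0.0006,0],[0,0,0.045]],
    [[0,0,0],[0,0,0]],
  ],
)

```text
clock: 8.15
position: [0.5302, 0.1703, 0.0475]
tcp_rot: [0.0, 0.617, 0.787, 0.001]
contact_force: [-0.7, 1.4, 0.4]
width: 0.002
gripper_force: 1.1
```

```bash
python3 st.py
```

```text
8.15 [0.5302 0.1703 0.0475] psi 103.76 z [ 0.002  0.002 -1.   ] [-0.67  1.39  0.41] q6 1.64
```

Request:
jog_arm(
  series=[
    [[0.003,0,0],[0,0,0]],
    [[0.007,0,0],[0,0,0]],
    [[0,0,-0.03],[0,0,0]],
    [[0,0,-0.05],[0,0,0]],
    [[-0.02,-0.02,-0.05],[0,0,0]],
    [[-0.02,-0.02,-0.04],[0,0,0]],
    [[-0.02,0,-0.04],[0,0,0]],
    [[0,0,0],[0,0,0]],
    [[0,0,0],[0,0,0]],
  ],
)

```text
clock: 9.05
position: [0.5054, 0.1148, 0.2515]
tcp_rot: [0.001, 0.618, 0.787, 0.002]
contact_force: [-0.2, -0.0, -0.3]
width: -0.0
gripper_force: 0.0
```

```bash
python3 st.py; python3 look.py l5.png
```

```text
9.05 [0.5054 0.1148 0.2515] psi 103.72 z [ 0.004  0.001 -1.   ] [-0.18 -0.03 -0.28] q6 1.55m.py:19: RuntimeWarning: Mean of empty slice.
  m=(np.hypot(X-c0[0],Y-c0[1])<.014)&(g>125); r['hub']=np.array([X[m].mean(),Y[m].mean()]);r['hubd']=2*np.sqrt(m.sum()*res**2/np.pi)
  ret = ret.dtype.type(ret / rcount)
Traceback (most recent call last):
  File "look.py", line 3, in <module>
    s=snapshot('wrist');r=fit(s,np.array([.5043,.1471]));print(r)
                          ~~~^^^^^^^^^^^^^^^^^^^^^^^^^^^
  File "m.py", line 24, in fit
    k=1+np.argmax(st[1:,4]); b=l==k; p=np.c_[X[b],Y[b]]-c
        ~~~~~~~~~^^^^^^^^^^
ValueError: attempt to get argmax of an empty sequence
```

```bash
sed -i 's/;r=fit.*$//' look.py
cat >> look.py <<'E'
g3=cv2.cvtColor(o[.033],cv2.COLOR_RGB2GRAY);m=(rad>.052)&(rad<.070)&(abs(th-12)<6)&(g3<g3[(rad>.052)&(rad<.07)&(abs(th-12)<6)].mean()*.6)
print('line',m.sum(),np.degrees(np.arctan2(Y[m].mean(),X[m].mean())))
E
python3 look.py l5.png
```

```text
316 dir 13.030908 mean ang 12.200947824467166
line 201 12.179213571496785
```

View pics/l5.png

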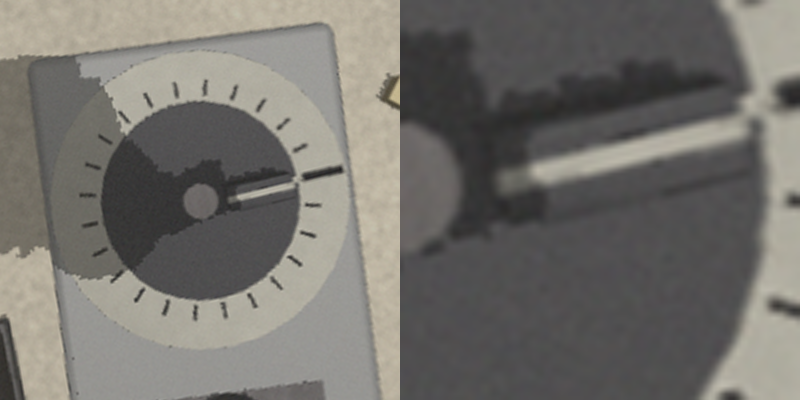

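Aligned: the fin (about 12.2–13°) and the long line (12.2°) match. On to the button at (0.5198, 0.0263).

Request:
jog_arm(
  series=[
    [[-0.03,-0.0025,0],[0,0,0]],
    [[-0.03,-0.0025,0],[0,0,0]],
    [[-0.0295,-0.002,0],[0,0,0]],
    [[0,0,0.04],[0,0,0]],
    [[0,0,0.04],[0,0,0]],
    [[0,0,0.04],[0,0,0]],
    [[0,0,0.04],[0,0,0]],
    [[0,0,0.03],[0,0,0]],
    [[0,0,0],[0,0,0]],
    [[0,0,0],[0,0,0]],
  ],
)

```text
clock: 10.15
position: [0.5179, 0.0266, 0.0588]
tcp_rot: [-0.001, 0.617, 0.787, -0.001]
contact_force: [-0.2, -0.7, 0.9]
width: 0.001
gripper_force: 0.0
```

```bash
python3 st.py
```

```text
10.15 [0.5179 0.0266 0.0588] psi 103.8 z [-0.003 -0.    -1.   ] [-0.19 -0.75  0.94] q6 1.38
```

Request:
jog_arm(
  series=[
    [[0,0,0.004],[0,0,0]],
    [[0,0,0.003],[0,0,0]],
    [[0,0,0.002],[0,0,0]],
    [[0,0,0.002],[0,0,0]],
    [[0,0,0],[0,0,0]],
    [[0,0,0],[0,0,0]],
  ],
)

```text
clock: 10.75
position: [0.5198, 0.0263, 0.0496]
tcp_rot: [0.001, 0.617, 0.787, 0.001]
contact_force: [0.5, -0.0, 2.4]
width: -0.001
gripper_force: 1.4
```

```bash
python3 st.py
```

```text
10.75 [0.5198 0.0263 0.0496] psi 103.75 z [ 0.002  0.    -1.   ] [ 0.46 -0.01  2.41] q6 1.38
```

Request:
jog_arm(
  series=[
    [[0,0,0.002],[0,0,0]],
    [[0,0,0.0015],[0,0,0]],
    [[0,0,0.001],[0,0,0]],
    [[0,0,0],[0,0,0]],
    [[0,0,0],[0,0,0]],
  ],
)

```text
clock: 11.25
position: [0.5199, 0.0263, 0.0459]
tcp_rot: [0.001, 0.617, 0.787, 0.001]
contact_force: [-1.7, 0.6, 13.4]
width: -0.0
gripper_force: 6.2
```

Request:
jog_arm(
  series=[
    [[0,0,0.001],[0,0,0]],
    [[0,0,0.001],[0,0,0]],
    [[0,0,0],[0,0,0]],
    [[0,0,0],[0,0,0]],
  ],
)

```text
clock: 11.65
position: [0.52, 0.0263, 0.0457]
tcp_rot: [0.001, 0.617, 0.787, 0.001]
contact_force: [-5.9, 0.0, 24.2]
width: 0.0
gripper_force: 12.2
```

The button has bottomed out (force rises sharply with no further travel). Retreating straight up, then a last check.

Request:
jog_arm(
  series=[
    [[0,0,-0.004],[0,0,0]],
    [[0,0,-0.006],[0,0,0]],
    [[0,0,-0.03],[0,0,0]],
    [[0,0,-0.05],[0,0,0]],
    [[0,0,-0.05],[0,0,0]],
    [[0.04,0,-0.04],[0,0,0]],
    [[0.05,0.007,-0.02],[0,0,0]],
    [[0,0,0],[0,0,0]],
    [[0,0,0],[0,0,0]],
    [[0,0,0],[0,0,0]],
  ],
)

```text
clock: 12.65
position: [0.5049, 0.1059, 0.2344]
tcp_rot: [-0.001, 0.618, 0.787, -0.002]
contact_force: [-1.0, 0.9, 0.1]
width: 0.004
gripper_force: 0.0
```

```bash
python3 st.py; python3 look.py l6.png
python3 - <<'E'
from h import *
s=snapshot('wrist');Rm=rot(s['orientation'])
# button height from depth: highest points within 8 mm of the button axis
K=[s[k] for k in('fx','fy','cx','cy')]
v,u=np.mgrid[0:400,0:640];uv=np.c_[u.ravel(),v.ravel()]
d=ray(s,uv,0)-s['xyz'];d/=(d@Rm[:,2])[:,None];P=s['xyz']+d*s['range_z'].ravel()[:,None]
m=np.hypot(P[:,0]-.5198,P[:,1]-.0263)<.008;m&=P[:,2]<.08
print('btn z',m.sum(),np.median(P[m,2]))
E
```

```text
12.65 [0.5049 0.1059 0.2344] psi 103.73 z [-0.004 -0.001 -1.   ] [-0.97  0.92  0.14] q6 1.54
306 dir 12.364835 mean ang 12.316544714212473
line 209 12.239151063582808
btn z 0 nan
  return _methods._mean(a, axis=axis, dtype=dtype,
  ret = ret.dtype.type(ret / rcount)
```

Fin 12.3° and line 12.2°. The button is hidden behind the fingers in this view, but nothing is touching it and its spring returns it.

```bash
python3 -c "
from rig import ticket
print(ticket.job_done())"
```

```text
the job is handed in; nothing more can be done
None
```

I pushed the dial to the long line (index about 12.3°, line about 12.2°), pressed the start button to its stop and released it, then handed the job in. No verdict came back, and I couldn't see the button spring back because the fingers hid it in the last view.

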